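# Set the bearing play of a trailer hub

## Task

Set the bearings of the wheel hub standing on the bench: lift the dust cap off its nose and set it down, without dropping it, in the round parts dish, standing open side down as it sat on the hub. Then screw the castle nut down clockwise until it bottoms on its washer, back it off a quarter turn, and finish with the gripper still holding the nut there, so that a mate can fit the split pin. Leave the pliers, the tyre gauge and the grease tin where they are.

Things in the scene. Friction and masses are not known exactly. Their poses are not given: they have to be found in the camera images.
- wheel_hub: dark cast trailer wheel hub, nose up on a stub axle bolted to the bench; fixed, does not turn. Origin on the axle line at the bench top, z up. Heights: flange top (132 mm across) 50 mm, five studs 52 mm off the axle up to 76 mm, shoulder (70 mm across) 74, bright nose (53 across) 87, washer (43 across) 91, end of the 24 mm threaded spindle 122. May trade places with the dish.
- dust_cap: bright pressed-metal cap, 50 mm high: its lowest 14 mm is a skirt 60 mm across, above that a plain round body 52 mm across up to 46 mm, closed top; about 90 g. Origin: centre of the open lower rim, z up through the closed top. At the start it sits loosely over the hub's nose, rim on the 74 mm shoulder, hiding the nut; it lifts straight off.
- castle_nut: bright hexagonal castle nut, captive on the spindle thread, under the cap at the start. 36 mm across flats, 41.6 across corners, flats 18 mm high, above them a round slotted crown 32 mm across, 8 mm high. Origin: centre of its underside, z up, 91 mm above the bench when home. Its x axis is square to one pair of flats; the other pairs face 60 and 120 degrees from it.
- nut_turn (a joint): rotation of the castle nut on its right-hand thread, rad, counted from home: 0 = bottomed on the washer (a hard stop), growing as it is unscrewed (counter-clockwise from above); 2 mm of lift a turn. It starts between 2.2 and 5.2 rad, turns against about 0.1 N m of thread friction and stays where it is left. A quarter turn back, two crown slots line up with the spindle's pin hole.
- parts_dish: round shallow steel parts dish held to the bench by its magnet base (fixed): 108 mm across the rim, 22 mm high, empty, floor 3 mm above the bench and flat for 90 mm across, so the cap has about 14 mm to spare all round. Origin: centre of its underside, z up.
- weight_pliers: bystander: pliers with red grips, 208 mm long, lying at the left end of the bench. Origin: middle of the underside.
- tyre_gauge: bystander: black dial tyre gauge with a short hose, 93 x 124 x 23 mm, lying to the right of the work. Origin: middle of the underside.
- grease_tin: bystander: flat round tin with its lid on, 71 mm across, 35 mm high, standing at the back left of the work. Origin: centre of the underside.

How it is judged:
On the way, in this order (a step that is already met when the one before it is completed fails the run):
1. the dust cap stands in the parts dish, open side down, let go (horizontal distance between dust_cap and parts_dish below 0.022 m and height (world z) of dust_cap below 0.012 m and z of dust_cap in the frame of parts_dish above -0.005 m and angle between dust_cap's own z axis and vertical below 0.25 rad and contact force between dust_cap and the fingers below 0.1 N and linear speed of dust_cap below 0.05 m/s), for 0.2 s.
2. the castle nut is home against its washer (value of joint nut_turn below 0.06 rad), for 0.1 s.
At the end, for the whole second after the job is handed in: the castle nut, having been home, stands a quarter turn (90 degrees, give or take 15) back from home, at rest and gripped by the fingers (more than 4 N), and the dust cap stands upright (open side down, within 14 degrees) on the floor of the parts dish, wholly inside it (within 22 mm of its centre) (value of joint nut_turn between 1.31 and 1.83 rad and velocity of joint nut_turn between -0.1 and 0.1 rad/s and contact force between the fingers and castle_nut above 4 N and horizontal distance between dust_cap and parts_dish below 0.022 m and height (world z) of dust_cap below 0.012 m and angle between dust_cap's own z axis and vertical below 0.25 rad); the arm keeps its last pose, push and grip.
It fails at once if the dust cap was dropped (contact force between dust_cap and the fingers below 0.05 N and linear speed of dust_cap above 0.8 m/s).
It fails at once if the pliers, the gauge or the grease tin was moved by more than 30 mm (distance of any of weight_pliers, tyre_gauge, grease_tin from where it was at the start of the episode above 0.03 m).
It also fails if it takes over 64 s, if anything falls off the work surface, if the arm or the gripper's body presses on something with over 40 N, if the wrist force passes 120 N, or if a joint passes its speed limit or range.

## Robot

A 6-joint arm with a two-finger parallel gripper is mounted at the origin on a cart in front of the work surface, level with it; the furniture and walls round the work are solid. World frame = base frame: x ahead of the robot, y to its left, z up, the work surface at z = 0. Lengths are in m, angles in rad, forces in N, time in s.
With the tool pointing down it reaches from about 0.3 to 0.775 m from the base axis. Payload 14.6 kg.
Tool frame: the origin (TCP) lies midway between the tips of the shut fingers; the grasp point (between the pads) lies 19 mm behind it; z points along the fingers, y is the line along which they close (so a half turn about z gives the same grasp; the last joint's range is limited). The gripper opens to 94 mm and grips with 3 to 60 N. Pads are 16 mm wide; open, the fingers measure 119 mm over their backs; the gripper's body (75 mm by 177 mm) begins 78 mm behind the grasp point.
Start: joints at [-1.311, 0.3, 1.521, -0, 1.321, -0.067], TCP at [0.177, -0.521, 0.172] pointing down, gripper open.
Joint ranges: [-3.03, 3.03], [-0.79, 2.21], [0.23, 2.52], [-1.04, 4.18], [0, 3.07], [-2.55, 2.55]. Speed limits (rad/s): [2.22, 2.22, 2.57, 3.14, 3.14, 3.14].

## Interface

Orientations are given as [roll, pitch, yaw] about the fixed x, y, z axes, in that order (R = Rz(yaw) Ry(pitch) Rx(roll)).
In Python, from station import telemetry, optics, ctrl gives the robot as it stands.
- The arm moves only by the tool carry_out, never from a script. Its argument "plan" is a list that holds one entry, the list of rows, each a list of 7 numbers: the shift along the tool's x, y, z in mm, then the turn, a rotation vector about the tool's x, y, z in rad, then the finger opening in mm, from 0 to 94. A call has 1 to 20 rows; each row shifts and turns the commanded pose from where the row before left it, along the tool's axes as they then stand; what a row does not reach is not made up. A row lasts 1/12 s, in which the tool goes at most 41.7 mm and 7.16 degrees, less where a joint would pass 70% of its speed; a pose out of reach is approached as far as the arm can. A call with a gripper value outside its range is refused whole. The fingers move at their own pace and stop on an object; "squeeze" is the grip in N (left out, the last holds). Time passes only in rows, so rows that do not move let the fingers close. It gives the time, the measured TCP pose, the force, the opening and the grip force at its end, in the units of the state.
- telemetry.get_obs(): the state, without advancing time (a new reading comes with each control period).
- optics.camera(name): name is "side" or "top" or "wrist"; returns a dict with "pixels" (420x560x3 uint8, red, green, blue), "intrinsics" (3x3 intrinsics, pixels), "origin" and "rotation" of the camera in the world. Camera axes: x right, y down, z forward; pixel columns grow to the right and rows downward; lengths in m; the calibration is good to about 2 mm. A picture is of the moment at which its call begins. There is no depth.
- ctrl.hand_in(): hands the job in; it is judged then, once.
The state is a dict: "time_s": time; "qpos": joint angles; "joint_vel": joint speeds; "tau": joint torques, N m; "ee_pos": TCP position; "eef_rot": TCP orientation; "force": force on the tool from outside, world axes, zero at the start; "moment": the same for the moment, N m; "grip_width": finger opening in m; "grip_force": force on a finger pad.
Only numpy, scipy, OpenCV 4.12 (cv2) and the standard library are available. Lean on these libraries where they do the work, as an engineer would, in place of code of your own. Each camera call takes 0.05 s, during which the arm holds its last target. There are 200 camera calls.

## Working session

There is one attempt and no reset: what is moved stays moved. The work goes in short steps, Python scripts to look and compute and a tool call to move; the robot and the scene stay as the last step left them, time stands still between calls to the robot, and variables do not carry over. Pictures are saved under pics/ and viewed, at most 10 in all, crops included, and the job is handed in when it is done.

Besides the shell and the picture viewer there is one more tool, called after "Request:" as name(argument=value, ...), one argument or row to a line, values as JSON. carry_out: Moves the arm, as the interface text tells. Its arguments: {"type":"object","properties":{"plan":{"type":"array","items":{"type":"array","items":{"type":"array","items":{"type":"number"}}}},"squeeze":{"type":"number"}},"required":["plan"]}

```bash
mkdir -p pics
cat > h.py <<'E'
import numpy as np,cv2
from station import telemetry,optics,ctrl
def snap(n,f):
    c=optics.camera(n); cv2.imwrite('pics/'+f,cv2.cvtColor(c['pixels'],cv2.COLOR_RGB2BGR)); np.savez('pics/'+f[:-4]+'.npz',**c); return c
def px2w(c,u,v,z):
    d=np.array(c['rotation'])@np.linalg.inv(c['intrinsics'])@[u,v,1.]; o=np.array(c['origin'])
    return o+d*(z-o[2])/d[2]
def w2px(c,p):
    q=np.array(c['intrinsics'])@np.array(c['rotation']).T@(np.array(p)-c['origin']); return q[:2]/q[2]
E
python3 - <<'E'
from h import *
for n in('top','side'):
    c=snap(n,n+'1.png'); print(n,c['origin'],c['rotation'],c['intrinsics'])
print(telemetry.get_obs())
E
```

```text
top [0.4710944  0.16107669 1.17629656] [-3.08669111 -0.02542525 -1.55411708] [[459.82357822   0.         281.00593646]
 [  0.         459.82357822 210.9066884 ]
 [  0.           0.           1.        ]]
side [ 0.58742442 -0.69605937  0.5743137 ] [-2.09397083  0.02116444  0.02727392] [[431.89872043   0.         268.44026161]
 [  0.         431.89872043 207.75220333]
 [  0.           0.           1.        ]]
{'time_s': 0.1, 'qpos': array([-1.31058734e+00,  3.00409803e-01,  1.52150689e+00,  1.79419538e-06,
        1.32067318e+00, -6.65947076e-02]), 'joint_vel': array([-8.62507956e-05, -1.63948019e-03, -1.64862491e-03,  7.54356093e-04,
        1.84715097e-04, -3.66826623e-04]), 'tau': array([ 7.13068366e-04, -5.32645297e+01, -3.53278971e+01,  7.09955301e-02,
        2.35056173e-02, -5.92326342e-05]), 'ee_pos': array([ 0.17649377, -0.5206409 ,  0.17115135]), 'eef_rot': array([-3.14059775e+00, -6.80950839e-05,  3.26803217e-01]), 'force': array([-0.4520054 , -0.25275262, -0.03132886]), 'moment': array([-0.01732981,  0.00293462,  0.03851086]), 'grip_force': 0.0, 'grip_width': 0.09386953816425135}
```

View pics/top1.png

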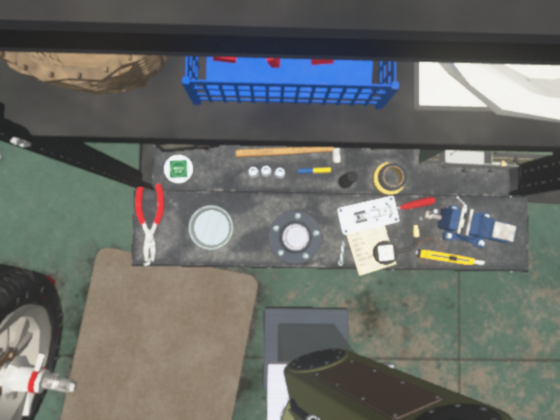

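View pics/side1.png

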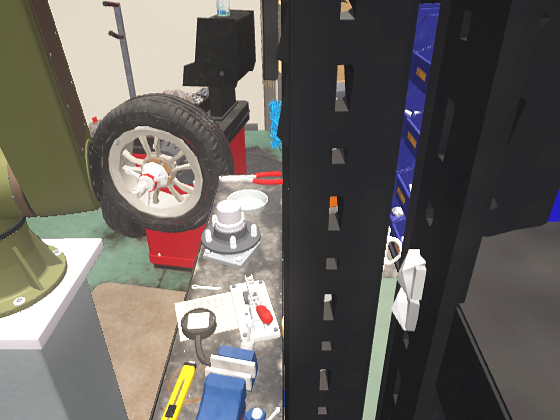

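Top view: dish around (211,227), hub with cap around (296,236), pliers (148,225), gauge (385,253), tin probably (178,168). The side view shows the cap at (229,213) and the dish at (250,200), with a shelf upright behind.

```bash
cat >> h.py <<'E'
from scipy.spatial.transform import Rotation as Ro
def fix(c):
    c=dict(c); r=np.array(c['rotation']); c['rotation']=Ro.from_euler('xyz',r).as_matrix() if r.shape==(3,) else r; return c
E
python3 - <<'E'
from h import *
c=fix(np.load('pics/top1.npz')); s=fix(np.load('pics/side1.npz'))
for n,u,v,z in(('cap',295.5,236.5,.122),('flange',295.5,236.5,.05),('dish',211,227,.022),('tin',178,168,.035),('gauge',385,253,.02),('shelf edge?',300,146,.4)):
    print(n,px2w(c,u,v,z).round(4))
print('side cap',px2w(s,229,204,.124).round(4),'dish',px2w(s,250,199,.022))
im=cv2.cvtColor(c['pixels'],cv2.COLOR_RGB2BGR)[190:280,180:330]
a=cv2.resize(im,None,fx=5,fy=5,interpolation=cv2.INTER_CUBIC)
im=cv2.cvtColor(s['pixels'],cv2.COLOR_RGB2BGR)[165:275,180:290]
b=cv2.resize(im,(450,450),interpolation=cv2.INTER_CUBIC)
cv2.imwrite('pics/cr1.png',cv2.resize(np.hstack([a,b]),(800,300)))
E
```

```text
cap [0.4714 0.101  0.122 ]
flange [0.4714 0.0969 0.05  ]
dish [0.4916 0.3072 0.022 ]
tin [0.6365 0.3909 0.035 ]
gauge [ 0.4336 -0.1313  0.02  ]
shelf edge? [0.6256 0.1115 0.4   ]
side cap [0.4722 0.1011 0.124 ] dish [0.49928746 0.30806297 0.022     ]
```

View pics/cr1.png

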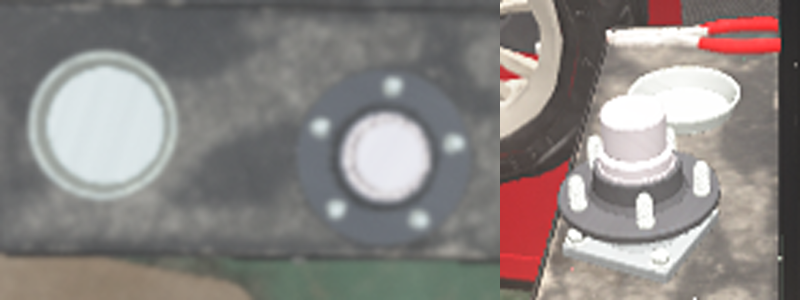

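Positions agree between the cameras: cap about (0.471,0.100), dish about (0.491,0.307). Next I'll hover and refine with the wrist camera.

Request:
carry_out(
  plan=[
    [[22, -25, -4, 0, 0, 0, 94], [22, -25, -4, 0, 0, 0, 94], [22, -25, -4, 0, 0, 0, 94], [22, -25, -4, 0, 0, 0, 94], [22, -25, -4, 0, 0, 0, 94], [22, -25, -4, 0, 0, 0, 94], [22, -25, -4, 0, 0, 0, 94], [22, -25, -4, 0, 0, 0, 94], [22, -25, -4, 0, 0, 0, 94], [22, -25, -4, 0, 0, 0, 94], [22, -25, -4, 0, 0, 0, 94], [22, -25, -4, 0, 0, 0, 94], [22, -25, -4, 0, 0, 0, 94], [22, -25, -4, 0, 0, 0, 94], [22, -25, -4, 0, 0, 0, 94], [22, -25, -4, 0, 0, 0, 94], [22, -25, -4, 0, 0, 0, 94], [22, -25, -4, 0, 0, 0, 94], [22, -25, -4, 0, 0, 0, 94], [0, 0, 0, 0, 0, 0, 94]],
  ],
  squeeze=20,
)

```text
time_s: 1.77
ee_pos: [0.421, 0.067, 0.2478]
eef_rot: [-3.141, -0.0, 0.33]
force: [0.3, -0.5, 0.1]
grip_width: 0.0936
grip_force: 0.0
```

Run:
```python
from h import *
c=fix(snap('wrist','w1.png')); o=telemetry.get_obs(); print(o['ee_pos'],o['eef_rot'],o['qpos'],c['origin'],c['rotation'].round(3))
for p in([.471,.1,.124],[.471,.1,.05],[.491,.307,.022]): print(w2px(c,p))
```

```text
[0.42023792 0.06510373 0.24735655] [-3.14126029e+00  6.60722098e-04  3.30479803e-01] [ 6.74186921e-02 -3.69699871e-02  1.72581306e+00  1.50149365e-04
  1.45347400e+00  1.30771770e+00] [0.49551729 0.09284721 0.46301754] [[ 0.324 -0.911 -0.257]
 [-0.946 -0.312 -0.087]
 [-0.001  0.271 -0.963]]
[269.33865596 146.27318708]
[271.62504313 142.90417224]
[135.89288901  78.63998217]
```

View pics/w1.png

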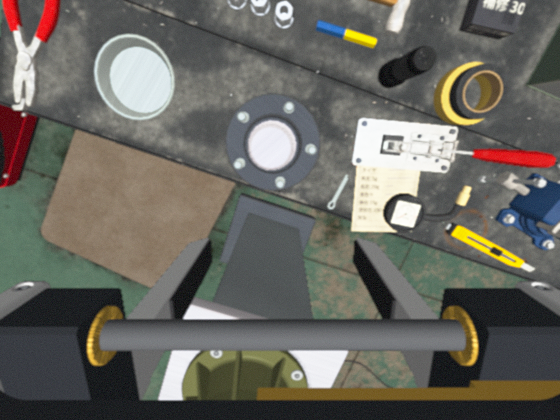

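The wrist view shows the cap at (271,146), the flange centre at (272,143) and the dish at (136,78). That matches the estimates within about 1.5 mm. Now I'll grasp the cap.

Request:
carry_out(
  plan=[
    [[20, -5, 0, 0, 0, 0, 94], [20, -5, 0, 0, 0, 0, 94], [19, -5.5, 0, 0, 0, 0, 94], [0, 0, 30, 0, 0, 0, 94], [0, 0, 30, 0, 0, 0, 94], [0, 0, 30, 0, 0, 0, 94], [0, 0, 30, 0, 0, 0, 94], [0, 0, 20, 0, 0, 0, 94], [0, 0, 13, 0, 0, 0, 94], [0, 0, 0, 0, 0, 0, 94], [0, 0, 0, 0, 0, 0, 94]],
  ],
)

```text
time_s: 2.73
ee_pos: [0.4706, 0.096, 0.0946]
eef_rot: [-3.141, 0.001, 0.326]
force: [0.2, 1.1, 0.3]
grip_width: 0.0943
grip_force: 0.0
```

Request:
carry_out(
  plan=[
    [[0, 0, 0, 0, 0, 0, 60], [0, 0, 0, 0, 0, 0, 45], [0, 0, 0, 0, 0, 0, 45], [0, 0, 0, 0, 0, 0, 45], [0, 0, 0, 0, 0, 0, 45], [0, 0, 0, 0, 0, 0, 45]],
  ],
)

```text
time_s: 3.23
ee_pos: [0.4709, 0.0968, 0.0948]
eef_rot: [3.142, -0.0, 0.327]
force: [0.1, -0.5, -0.3]
grip_width: 0.0575
grip_force: 0.0
```

Request:
carry_out(
  plan=[
    [[0.5, -2, 0, 0, 0, 0, 45], [0, 0, 0, 0, 0, 0, 45], [0, 0, 0, 0, 0, 0, 45], [0, 0, 0, 0, 0, 0, 45], [0, 0, 0, 0, 0, 0, 45], [0, 0, 0, 0, 0, 0, 45]],
  ],
)

```text
time_s: 3.73
ee_pos: [0.4707, 0.0988, 0.0946]
eef_rot: [-3.142, 0.0, 0.327]
force: [0.1, -0.1, 0.3]
grip_width: 0.0447
grip_force: 0.0
```

Run:
```python
from h import *
c=snap('wrist','w2.png'); s=snap('side','s2.png'); t=snap('top','t2.png')
f=lambda c,a,b,d,e:cv2.resize(cv2.cvtColor(c['pixels'],cv2.COLOR_RGB2BGR)[b:e,a:d],(400,400),interpolation=cv2.INTER_CUBIC)
cv2.imwrite('pics/cr2.png',np.hstack([f(c,140,60,420,340),f(s,150,110,290,250)]))
print(telemetry.get_obs()['grip_width'])
```

```text
0.045059831177203725
```

View pics/cr2.png

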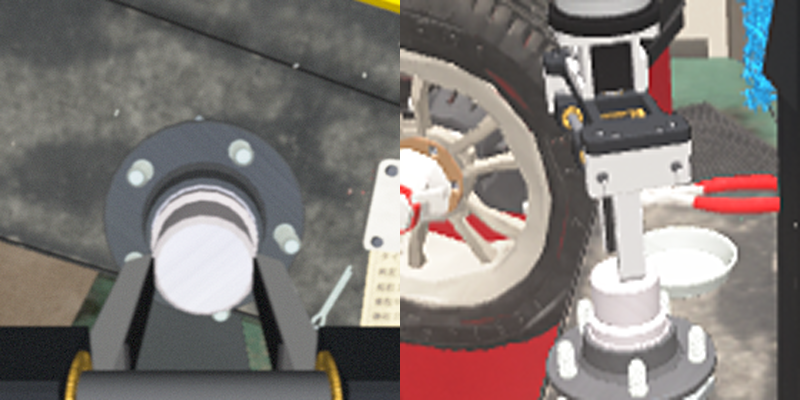

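Run:
```python
from h import *
s=fix(np.load('pics/s2.npz'));w=fix(np.load('pics/w2.npz'))
print('crop coords; side scale 2.857 off(150,110), wrist 1.4286 off (140,60)')
for p in([.471,.099,.095],[.471,.07,.095],[.471,.13,.095],[.471,.099,.124],[.471,.099,.074]):
    print(p,((w2px(s,p)-[150,110])*400/140+[400,0]).round(0),((w2px(w,p)-[140,60])*400/280).round(0))
```

```text
crop coords; side scale 2.857 off(150,110), wrist 1.4286 off (140,60)
[0.471, 0.099, 0.095] [626. 303.] [204. 245.]
[0.471, 0.07, 0.095] [622. 324.] [253. 261.]
[0.471, 0.13, 0.095] [631. 283.] [149. 228.]
[0.471, 0.099, 0.124] [624. 270.] [204. 266.]
[0.471, 0.099, 0.074] [628. 327.] [204. 233.]
```

The wrist crop shows the fingers on both sides of the cap (tips about (155,260) and (255,260)), still close to its width. I'll command full closure and see whether grip force builds.

Request:
carry_out(
  plan=[
    [[0, 0, 0, 0, 0, 0, 30], [0, 0, 0, 0, 0, 0, 30], [0, 0, 0, 0, 0, 0, 30], [0, 0, 0, 0, 0, 0, 30]],
  ],
)

```text
time_s: 4.22
ee_pos: [0.4707, 0.0988, 0.0946]
eef_rot: [-3.142, 0.0, 0.327]
force: [0.8, 0.8, -0.0]
grip_width: 0.0303
grip_force: 0.0
```

Run:
```python
from h import *
o=telemetry.get_obs();print(o)
c=snap('wrist','w3.png'); s=snap('side','s3.png')
f=lambda c,a,b,d,e:cv2.resize(cv2.cvtColor(c['pixels'],cv2.COLOR_RGB2BGR)[b:e,a:d],(400,400),interpolation=cv2.INTER_CUBIC)
cv2.imwrite('pics/cr3.png',np.hstack([f(c,190,120,330,260),f(s,190,170,270,250)]))
```

```text
{'time_s': 4.2167, 'qpos': array([1.30774414e-01, 2.29830997e-01, 1.80058935e+00, 1.92135417e-05,
       1.11120710e+00, 1.37477011e+00]), 'joint_vel': array([ 0.0001174 , -0.00199527,  0.00087164,  0.00061514,  0.00073909,
       -0.00153778]), 'tau': array([ 1.62657991e-03, -4.57851505e+01, -3.20002270e+01,  2.71123293e-02,
       -6.94930879e-02, -9.70315386e-05]), 'ee_pos': array([0.47067402, 0.09882592, 0.09463925]), 'eef_rot': array([-3.14156899e+00,  3.07787845e-05,  3.26792108e-01]), 'force': array([ 0.77510835,  0.79613785, -0.00846195]), 'moment': array([0.03688031, 0.03021843, 0.02614446]), 'grip_force': 0.0, 'grip_width': 0.030272239725383242}
```

View pics/cr3.png

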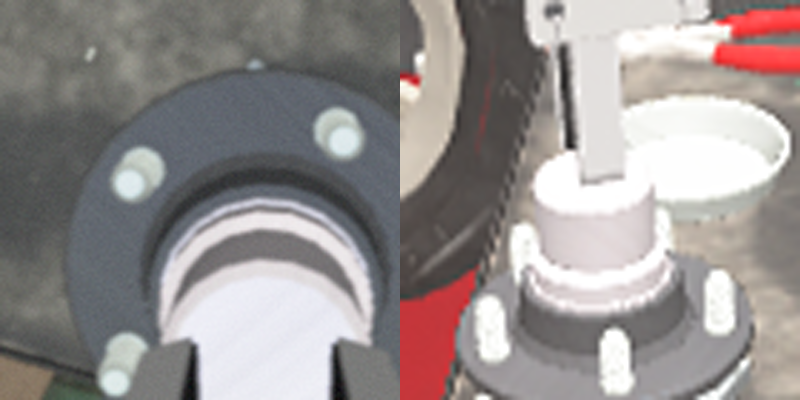

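Run:
```python
from h import *
s=fix(np.load('pics/s3.npz'));w=fix(np.load('pics/w3.npz'))
print(w['origin'],w['intrinsics'][0,0],w['rotation'].round(3))
R=Ro.from_euler('xyz',[-3.1416,0,.3268]).as_matrix()
t=np.array([.4707,.0988,.0946])
for back in(0,.01,.02,.03,.04,.05):
    for sy in(-1,1):
        p=t+R@[0.008,sy*.015,-back]; print(back,sy,'wrist px',w2px(w,p).round(1),'side px',w2px(s,p-R@[.008,0,0]).round(1))
```

```text
[0.54530187 0.12457259 0.30985572] 291.95409098292936 [[ 0.321 -0.912 -0.257]
 [-0.947 -0.309 -0.087]
 [ 0.     0.271 -0.962]]
0 -1 wrist px [263.3 222.1] side px [227.6 213. ]
0 1 wrist px [302.  222.1] side px [230.7 219.8]
0.01 -1 wrist px [262.5 226.3] side px [227.3 209.1]
0.01 1 wrist px [302.9 226.3] side px [230.4 215.8]
0.02 -1 wrist px [261.6 231. ] side px [227.  205.1]
0.02 1 wrist px [303.9 230.9] side px [230.  211.7]
0.03 -1 wrist px [260.6 236. ] side px [226.7 201. ]
0.03 1 wrist px [304.9 236. ] side px [229.7 207.6]
0.04 -1 wrist px [259.5 241.6] side px [226.3 197. ]
0.04 1 wrist px [306.1 241.6] side px [229.4 203.5]
0.05 -1 wrist px [258.3 247.8] side px [226.  192.8]
0.05 1 wrist px [307.4 247.8] side px [229.1 199.2]
```

The side crop shows the fingertips ending just above the cap top at about (231,206). So the tips are really about 33 mm higher than the reported TCP. I'll open, go 32 mm lower and close.

Request:
carry_out(
  plan=[
    [[0, 0, 0, 0, 0, 0, 94], [0, 0, 0, 0, 0, 0, 94], [0, 0, 0, 0, 0, 0, 94], [0, 0, 0, 0, 0, 0, 94], [0, 0, 0, 0, 0, 0, 94], [0, 0, 0, 0, 0, 0, 94], [0, 0, 0, 0, 0, 0, 94], [0, 0, 10, 0, 0, 0, 94], [0, 0, 10, 0, 0, 0, 94], [0, 0, 6, 0, 0, 0, 94], [0, 0, 6, 0, 0, 0, 94], [0, 0, 0, 0, 0, 0, 94]],
  ],
)

```text
time_s: 5.32
ee_pos: [0.4699, 0.0987, 0.0611]
eef_rot: [-3.141, 0.002, 0.327]
force: [-0.4, -0.4, -0.7]
grip_width: 0.094
grip_force: 0.0
```

Request:
carry_out(
  plan=[
    [[0, 0, 0, 0, 0, 0, 40], [0, 0, 0, 0, 0, 0, 40], [0, 0, 0, 0, 0, 0, 40], [0, 0, 0, 0, 0, 0, 40], [0, 0, 0, 0, 0, 0, 40], [0, 0, 0, 0, 0, 0, 40], [0, 0, 0, 0, 0, 0, 40], [0, 0, 0, 0, 0, 0, 40], [0, 0, 0, 0, 0, 0, 40]],
  ],
)

```text
time_s: 6.07
ee_pos: [0.4707, 0.0988, 0.0627]
eef_rot: [3.142, -0.0, 0.327]
force: [-0.8, 0.3, 1.2]
grip_width: 0.0509
grip_force: 20.0
```

Run:
```python
from h import *
print(telemetry.get_obs())
c=snap('wrist','w4.png'); s=snap('side','s4.png')
f=lambda c,a,b,d,e:cv2.resize(cv2.cvtColor(c['pixels'],cv2.COLOR_RGB2BGR)[b:e,a:d],(400,400),interpolation=cv2.INTER_CUBIC)
cv2.imwrite('pics/cr4.png',np.hstack([f(c,190,120,330,260),f(s,190,170,270,250)]))
```

```text
{'time_s': 6.0667, 'qpos': array([ 1.30783729e-01,  2.73981005e-01,  1.82926096e+00, -2.05592795e-05,
        1.03817260e+00,  1.37481887e+00]), 'joint_vel': array([-0.00125604,  0.0007371 , -0.00083141, -0.00056887, -0.00023365,
        0.00103778]), 'tau': array([ 7.89262075e-02, -4.63724470e+01, -3.01926041e+01,  7.38893333e-02,
       -1.18288128e-01, -4.59142266e-04]), 'ee_pos': array([0.47074925, 0.0988296 , 0.06273503]), 'eef_rot': array([ 3.14154060e+00, -1.71224607e-04,  3.26771629e-01]), 'force': array([-0.7811583 ,  0.30199888,  1.20795547]), 'moment': array([-0.01917445, -0.01402063, -0.01064264]), 'grip_force': 20.003921878233086, 'grip_width': 0.05094421790263529}
```

View pics/cr4.png

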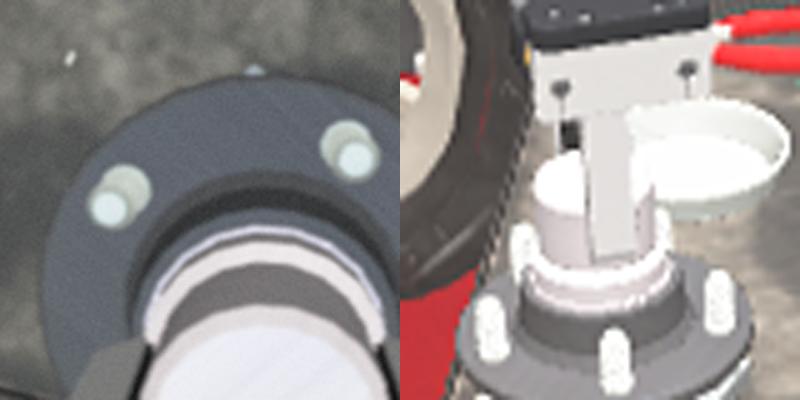

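Now it is gripped: width 51 mm, 20 N, with tips beside the lower body. I'll lift straight up, carry over the dish and check.

Request:
carry_out(
  plan=[
    [[0, 0, -5, 0, 0, 0, 40], [0, 0, -15, 0, 0, 0, 40], [0, 0, -20, 0, 0, 0, 40], [0, 0, -20, 0, 0, 0, 40], [0, 0, -20, 0, 0, 0, 40], [0, 0, 0, 0, 0, 0, 40], [5, -11, 0, 0, 0, 0, 40], [10, -23, 0, 0, 0, 0, 40], [10, -23, 0, 0, 0, 0, 40], [10, -23, 0, 0, 0, 0, 40], [10, -23, 0, 0, 0, 0, 40], [10, -23, 0, 0, 0, 0, 40], [10, -23, 0, 0, 0, 0, 40], [10, -23, 0, 0, 0, 0, 40], [7, -12, 0, 0, 0, 0, 40], [3.6, -6.8, 0, 0, 0, 0, 40], [0, 0, 0, 0, 0, 0, 40], [0, 0, 0, 0, 0, 0, 40]],
  ],
)

```text
time_s: 7.67
ee_pos: [0.49, 0.3068, 0.1417]
eef_rot: [3.141, 0.002, 0.327]
force: [-0.0, -0.6, -1.3]
grip_width: 0.0508
grip_force: 20.0
```

Request:
carry_out(
  plan=[
    [[0, 0, 20, 0, 0, 0, 40], [0, 0, 30, 0, 0, 0, 40], [0, 0, 30, 0, 0, 0, 40], [0, 0, 20, 0, 0, 0, 40], [0, 0, 10, 0, 0, 0, 40], [0, 0, 0, 0, 0, 0, 40], [0, 0, 0, 0, 0, 0, 40]],
  ],
)

```text
time_s: 8.25
ee_pos: [0.4909, 0.3067, 0.0334]
eef_rot: [-3.142, -0.0, 0.326]
force: [-0.6, 0.7, -0.8]
grip_width: 0.0508
grip_force: 20.0
```

Run:
```python
from h import *
o=telemetry.get_obs();print(o['ee_pos'],o['eef_rot'],o['force'],o['grip_width'])
c=snap('wrist','w5.png'); s=snap('side','s5.png'); t=snap('top','t5.png')
f=lambda c,a,b,d,e:cv2.resize(cv2.cvtColor(c['pixels'],cv2.COLOR_RGB2BGR)[b:e,a:d],(400,400),interpolation=cv2.INTER_CUBIC)
cv2.imwrite('pics/cr5.png',np.hstack([f(c,200,100,360,260),f(s,180,150,300,270)]))
for n,c,a,b,k in(('w',c,200,100,2.5),('s',s,180,150,400/120)):
    for p in([.4905,.307,.022],[.471,.099,.122]): print(n,p,(w2px(fix(c),p)-[a,b])*k)
```

```text
[0.49085447 0.30669264 0.03336936] [-3.14154492e+00 -3.94191323e-04  3.26175560e-01] [-0.63844543  0.74223693 -0.83316067] 0.05077398438682452
w [0.4905, 0.307, 0.022] [205.28950179 318.43605858]
w [0.471, 0.099, 0.122] [1042.27493348  816.18592323]
s [0.4905, 0.307, 0.022] [222.2453579  164.03614178]
s [0.471, 0.099, 0.122] [161.3537929  184.32744028]
```

View pics/cr5.png

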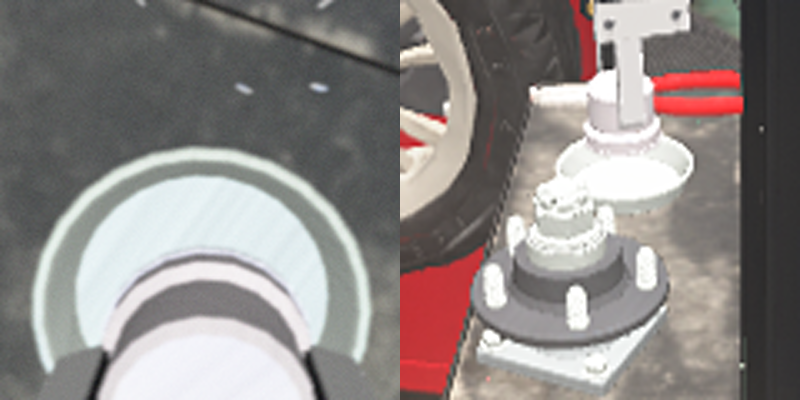

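The cap hangs over the dish centre: dish rim 32..370 in the wrist crop, cap 100..312, and the nut is exposed on the hub. I'll lower it slowly.

Request:
carry_out(
  plan=[
    [[0, 0, 12, 0, 0, 0, 40], [0, 0, 12, 0, 0, 0, 40], [0, 0, 8, 0, 0, 0, 40], [0, 0, 4, 0, 0, 0, 40], [0, 0, 2, 0, 0, 0, 40], [0, 0, 1, 0, 0, 0, 40], [0, 0, 0, 0, 0, 0, 40]],
  ],
)

```text
time_s: 8.98
ee_pos: [0.4905, 0.3071, -0.0064]
eef_rot: [3.142, -0.0, 0.327]
force: [-0.8, 0.1, -1.4]
grip_width: 0.0513
grip_force: 20.0
```

Request:
carry_out(
  plan=[
    [[0, 0, 1, 0, 0, 0, 40], [0, 0, 1, 0, 0, 0, 40], [0, 0, 0.5, 0, 0, 0, 40], [0, 0, 0, 0, 0, 0, 40], [0, 0, 0, 0, 0, 0, 40]],
  ],
)

```text
time_s: 9.4
ee_pos: [0.4908, 0.3072, -0.0083]
eef_rot: [-3.141, -0.001, 0.327]
force: [-1.5, -1.1, 5.2]
grip_width: 0.0508
grip_force: 20.1
```

It's on the floor (5 N upward). I'll release it, opening only to 70 mm inside the dish, and rise.

Request:
carry_out(
  plan=[
    [[0, 0, 0, 0, 0, 0, 70], [0, 0, 0, 0, 0, 0, 70], [0, 0, 0, 0, 0, 0, 70], [0, 0, 0, 0, 0, 0, 70], [0, 0, 0, 0, 0, 0, 70], [0, 0, -5, 0, 0, 0, 70], [0, 0, -20, 0, 0, 0, 70], [0, 0, -30, 0, 0, 0, 70], [0, 0, -40, 0, 0, 0, 94], [0, 0, -40, 0, 0, 0, 94], [0, 0, -40, 0, 0, 0, 94], [0, 0, -30, 0, 0, 0, 94]],
  ],
)

```text
time_s: 10.4
ee_pos: [0.4908, 0.3071, 0.2003]
eef_rot: [-3.141, -0.003, 0.327]
force: [0.2, -0.1, -0.4]
grip_width: 0.092
grip_force: 0.0
```

Run:
```python
from h import *
o=telemetry.get_obs();print(o['ee_pos'],o['eef_rot'],o['force'],o['qpos'])
c=snap('wrist','w6.png'); s=snap('side','s6.png'); t=snap('top','t6.png')
f=lambda c,a,b,d,e:cv2.resize(cv2.cvtColor(c['pixels'],cv2.COLOR_RGB2BGR)[b:e,a:d],(400,400),interpolation=cv2.INTER_CUBIC)
u,v=w2px(fix(c),[.471,.099,.11]).round().astype(int);print(u,v)
cv2.imwrite('pics/cr6.png',np.hstack([f(c,200,100,320,220),f(c,max(u-40,0),max(v-40,0),u+40,v+40)]))
```

```text
[0.49075159 0.30714991 0.20030726] [-3.1410654  -0.00329288  0.32679524] [ 0.22777137 -0.07554418 -0.37957486] [ 4.95987158e-01  3.42909951e-01  1.39775530e+00 -3.52766395e-05
  1.39759276e+00  1.73999339e+00]
447 275
```

View pics/cr6.png

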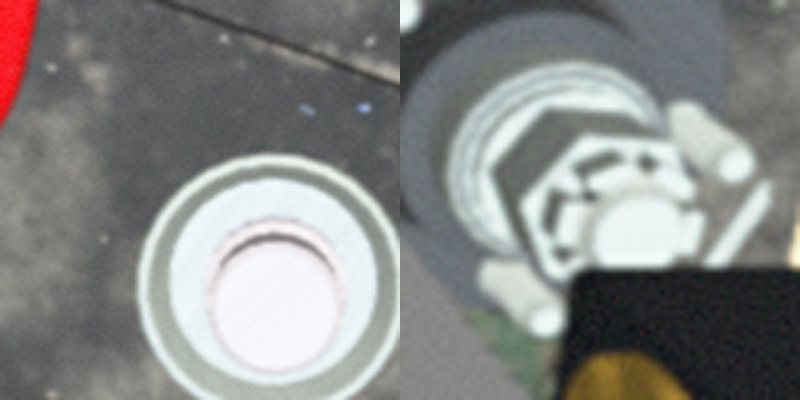

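Cap stands in the middle of the dish. The nut's top-face corners in the crop are about (578,138), (520,205) and (548,275), and its top edge runs (578,138)-(665,138). Now computing the flat angles.

Run:
```python
from h import *
c=fix(np.load('pics/w6.npz'))
q={k:px2w(c,407+u/5,235+v/5,.110) for k,(u,v) in dict(A=(178,138),B=(268,138),C=(120,205),D=(150,275)).items()}
for k in q:
    d=q[k][:2]-[.471,.099]; print(k,q[k].round(4),np.hypot(*d).round(4),np.degrees(np.arctan2(d[1],d[0])).round(1))
for a,b in('AB','AC','CD'):
    d=q[b]-q[a]; print(a+b,np.hypot(*d[:2]).round(4),(np.degrees(np.arctan2(d[1],d[0]))%60).round(1))
# refine: match hex outline against gradient
g=cv2.GaussianBlur(cv2.cvtColor(c['pixels'],cv2.COLOR_RGB2GRAY).astype(np.float32),(0,0),.8)
gm=np.hypot(cv2.Sobel(g,-1,1,0),cv2.Sobel(g,-1,0,1))
best=[]
for th in range(0,60,2):
  for cx in np.arange(.466,.477,.001):
    for cy in np.arange(.094,.105,.001):
      sc=0
      for z in(.110,):
        a=np.radians(th+60*np.arange(7)); V=np.c_[cx+.0208*np.cos(a),cy+.0208*np.sin(a),np.full(7,z)]
        P=np.vstack([V[i]+(V[i+1]-V[i])*t for i in range(6) for t in np.linspace(0,1,12)])
        uv=np.array([w2px(c,p) for p in P],np.float32); uv=uv[uv[:,1]<287]
        sc+=cv2.remap(gm,uv[None,:,0],uv[None,:,1],1).mean()
      best.append((sc,th,cx,cy))
best.sort(reverse=True); print(np.array(best[:6]).round(4))
```

```text
A [0.4832 0.1111 0.11  ] 0.0171 44.8
B [0.4898 0.0915 0.11  ] 0.0202 -21.6
C [0.4635 0.116  0.11  ] 0.0185 113.7
D [0.4493 0.1011 0.11  ] 0.0218 174.6
AB 0.0206 48.7
AC 0.0202 45.9
CD 0.0206 46.3
[[2.177972e+02 4.600000e+01 4.700000e-01 9.700000e-02]
 [2.171775e+02 4.400000e+01 4.700000e-01 9.700000e-02]
 [2.135592e+02 4.400000e+01 4.690000e-01 9.700000e-02]
 [2.131881e+02 4.800000e+01 4.700000e-01 9.700000e-02]
 [2.121382e+02 4.200000e+01 4.690000e-01 9.700000e-02]
 [2.120177e+02 4.200000e+01 4.700000e-01 9.700000e-02]]
```

Flats face 16° (mod 60), nut centre about (0.470,0.097). I'll start at yaw 226° to have about 266° of clockwise range.

Request:
carry_out(
  plan=[
    [[-5, 10, 0, 0, 0, 0, 94], [-10, 22, 0, 0, 0, 0, 94], [-10, 22, 0, 0, 0, 0, 94], [-10, 22, 0, 0, 0, 0, 94], [-10, 22, 0, 0, 0, 0, 94], [-10, 22, 0, 0, 0, 0, 94], [-10, 22, 0, 0, 0, 0, 94], [-10, 22, 0, 0, 0, 0, 94], [-10, 22, 0, 0, 0, 0, 94], [-2.2, 6.3, 0, 0, 0, 0, 94], [0, 0, 0, 0, 0, -0.12, 94], [0, 0, 0, 0, 0, -0.12, 94], [0, 0, 0, 0, 0, -0.12, 94], [0, 0, 0, 0, 0, -0.12, 94], [0, 0, 0, 0, 0, -0.12, 94], [0, 0, 0, 0, 0, -0.12, 94], [0, 0, 0, 0, 0, -0.12, 94], [0, 0, 0, 0, 0, -0.12, 94], [0, 0, 0, 0, 0, -0.12, 94], [0, 0, 0, 0, 0, -0.12, 94]],
  ],
)

```text
time_s: 12.22
ee_pos: [0.469, 0.0969, 0.1949]
eef_rot: [-3.139, 0.0, 1.533]
force: [0.6, -0.5, 0.4]
grip_width: 0.0942
grip_force: 0.0
```

Request:
carry_out(
  plan=[
    [[0, 0, 0, 0, 0, -0.12, 94], [0, 0, 0, 0, 0, -0.12, 94], [0, 0, 0, 0, 0, -0.12, 94], [0, 0, 0, 0, 0, -0.12, 94], [0, 0, 0, 0, 0, -0.12, 94], [0, 0, 0, 0, 0, -0.12, 94], [0, 0, 0, 0, 0, -0.12, 94], [0, 0, 0, 0, 0, -0.12, 94], [0, 0, 0, 0, 0, -0.12, 94], [0, 0, 0, 0, 0, -0.12, 94], [0, 0, 0, 0, 0, -0.12, 94], [0, 0, 0, 0, 0, -0.12, 94], [0, 0, 0, 0, 0, -0.12, 94], [0, 0, 0, 0, 0, -0.12, 94], [0, 0, 0, 0, 0, -0.12, 94], [0, 0, 0, 0, 0, -0.12, 94], [0, 0, 0, 0, 0, -0.12, 94], [0, 0, 0, 0, 0, -0.12, 94], [0, 0, 0, 0, 0, -0.12, 94], [0, 0, 0, 0, 0, -0.12, 94]],
  ],
)

```text
time_s: 13.88
ee_pos: [0.469, 0.0969, 0.1949]
eef_rot: [3.14, -0.002, -2.35]
force: [-0.5, 0.3, -0.1]
grip_width: 0.0941
grip_force: 0.0
```

```bash
cat > fit.py <<'E'
from h import *
def fit(c,r0=.0208,z=.110,c0=(.470,.097)):
    g=cv2.GaussianBlur(cv2.cvtColor(c['pixels'],cv2.COLOR_RGB2GRAY).astype(np.float32),(0,0),.8)
    gm=np.hypot(cv2.Sobel(g,-1,1,0),cv2.Sobel(g,-1,0,1)); best=[]
    for th in range(0,60,2):
      for cx in c0[0]+np.arange(-5,6)*.001:
        for cy in c0[1]+np.arange(-5,6)*.001:
          a=np.radians(th+60*np.arange(7)); V=np.c_[cx+r0*np.cos(a),cy+r0*np.sin(a),np.full(7,z)]
          P=np.vstack([V[i]+(V[i+1]-V[i])*t for i in range(6) for t in np.linspace(0,1,12)])
          uv=np.array([w2px(c,p) for p in P],np.float32)
          best.append((cv2.remap(gm,uv[None,:,0],uv[None,:,1],1).mean(),th,cx,cy))
    best.sort(reverse=True); return np.array(best[:5]).round(4)
E
python3 - <<'E'
from fit import *
o=telemetry.get_obs();print(o['ee_pos'],o['eef_rot'],o['qpos'],o['moment'])
c=snap('wrist','w7.png'); c=fix(c); u,v=w2px(c,[.470,.097,.11]);print(u,v)
print(fit(c)); print(fit(fix(optics.camera('top')),z=.11))
E
```

```text
[0.46898107 0.09693475 0.19486703] [ 3.14017438e+00 -1.71446288e-03 -2.35037216e+00] [ 1.27282804e-01  1.23190927e-01  1.68004797e+00  6.21429123e-05
  1.34057800e+00 -2.23474705e+00] [ 0.08552479 -0.13061764  0.03991565]
281.0082928844061 205.24291485856693
[[1.880336e+02 4.400000e+01 4.710000e-01 9.900000e-02]
 [1.873033e+02 4.200000e+01 4.710000e-01 9.900000e-02]
 [1.864558e+02 4.600000e+01 4.710000e-01 9.900000e-02]
 [1.840758e+02 4.400000e+01 4.710000e-01 1.000000e-01]
 [1.839624e+02 4.200000e+01 4.710000e-01 1.000000e-01]]
[[47.8251  8.      0.465   0.099 ]
 [47.7525 10.      0.465   0.099 ]
 [47.7393  6.      0.465   0.099 ]
 [47.686   8.      0.466   0.099 ]
 [47.5707 10.      0.466   0.099 ]]
```

Request:
carry_out(
  plan=[
    [[-2.6, 0, 30, 0, 0, 0, 94], [0, 0, 30, 0, 0, 0, 94], [0, 0, 30, 0, 0, 0, 94], [0, 0, 20, 0, 0, 0, 60], [0, 0, 15, 0, 0, 0, 60], [0, 0, 8, 0, 0, 0, 60], [0, 0, 0, 0, 0, 0, 60], [0, 0, 0, 0, 0, 0, 60]],
  ],
  squeeze=20,
)

```text
time_s: 14.65
ee_pos: [0.4715, 0.0988, 0.0633]
eef_rot: [3.141, -0.0, -2.358]
force: [-0.0, 0.1, -0.0]
grip_width: 0.064
grip_force: 0.0
```

Request:
carry_out(
  plan=[
    [[0, 0, 0, 0, 0, 0, 20], [0, 0, 0, 0, 0, 0, 20], [0, 0, 0, 0, 0, 0, 20], [0, 0, 0, 0, 0, 0, 20], [0, 0, 0, 0, 0, 0, 20], [0, 0, 0, 0, 0, 0, 20], [0, 0, 0, 0, 0, 0, 20]],
  ],
)

```text
time_s: 15.23
ee_pos: [0.4713, 0.0991, 0.0636]
eef_rot: [3.141, 0.0, -2.357]
force: [-4.1, 3.9, 6.1]
grip_width: 0.0359
grip_force: 20.0
```

Run:
```python
from h import *
o=telemetry.get_obs();print(o)
c=snap('wrist','w8.png'); s=snap('side','s8.png')
f=lambda c,a,b,d,e:cv2.resize(cv2.cvtColor(c['pixels'],cv2.COLOR_RGB2BGR)[b:e,a:d],(400,400),interpolation=cv2.INTER_CUBIC)
cv2.imwrite('pics/cr8.png',np.hstack([f(c,210,140,350,280),f(s,200,180,270,250)]))
```

```text
{'time_s': 15.2333, 'qpos': array([ 1.30807665e-01,  2.74083468e-01,  1.82671463e+00,  8.16993666e-04,
        1.04078294e+00, -2.22537303e+00]), 'joint_vel': array([-0.00158533,  0.0016456 ,  0.00029843,  0.00068125, -0.00240666,
        0.00102014]), 'tau': array([ -1.93492882, -44.36548948, -30.26168704,  -0.99892538,
        -0.97608525,  -0.10695941]), 'ee_pos': array([0.47134421, 0.09914133, 0.06361562]), 'eef_rot': array([ 3.14104043e+00,  4.38268555e-04, -2.35662143e+00]), 'force': array([-4.13822728,  3.88518968,  6.07267045]), 'moment': array([ 0.76003729,  0.71512982, -0.15602986]), 'grip_force': 19.970922768115997, 'grip_width': 0.0359052727451912}
```

View pics/cr8.png

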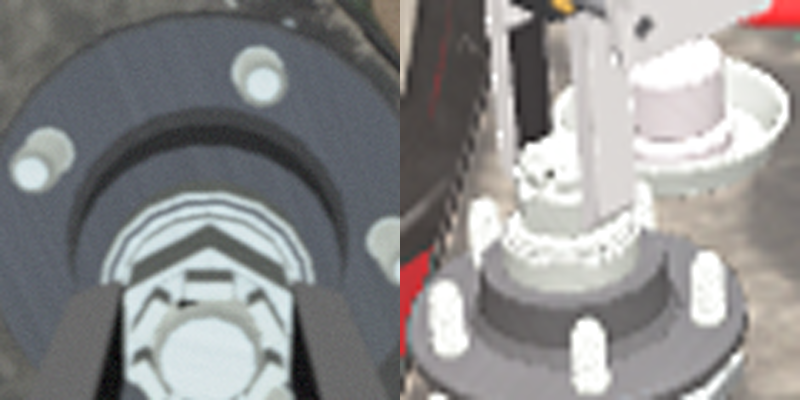

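The fingers hold opposite flats squarely (width 35.9 mm, 20 N), and the cap is standing in the dish behind. I'll turn clockwise, first 1 rad.

Request:
carry_out(
  plan=[
    [[0, 0.5, 0, 0, 0, 0, 20], [0, 0, 0.03, 0, 0, 0.1, 20], [0, 0, 0.03, 0, 0, 0.1, 20], [0, 0, 0.03, 0, 0, 0.1, 20], [0, 0, 0.03, 0, 0, 0.1, 20], [0, 0, 0.03, 0, 0, 0.1, 20], [0, 0, 0.03, 0, 0, 0.1, 20], [0, 0, 0.03, 0, 0, 0.1, 20], [0, 0, 0.03, 0, 0, 0.1, 20], [0, 0, 0.03, 0, 0, 0.1, 20], [0, 0, 0.03, 0, 0, 0.1, 20], [0, 0, 0, 0, 0, 0, 20]],
  ],
  squeeze=30,
)

```text
time_s: 16.33
ee_pos: [0.4716, 0.0982, 0.0633]
eef_rot: [-3.14, 0.001, 2.92]
force: [-0.4, -5.6, 4.5]
grip_width: 0.0358
grip_force: 30.0
```

```bash
cat > st.py <<'E'
from station import telemetry
import numpy as np
o=telemetry.get_obs();print(o['ee_pos'].round(4),o['eef_rot'].round(3),o['force'].round(1),o['moment'].round(3),o['qpos'][5].round(3),o['tau'][5].round(3),o['grip_width'].round(4),o['grip_force'])
E
python3 st.py
```

```text
Traceback (most recent call last):
  File "st.py", line 3, in <module>
    o=telemetry.get_obs();print(o['ee_pos'].round(4),o['eef_rot'].round(3),o['force'].round(1),o['moment'].round(3),o['qpos'][5].round(3),o['tau'][5].round(3),o['grip_width'].round(4),o['grip_force'])
                                                                                                                                                               ^^^^^^^^^^^^^^^^^^^^^
AttributeError: 'float' object has no attribute 'round'
```

Request:
carry_out(
  plan=[
    [[0, 0, 0.03, 0, 0, 0.1, 20], [0, 0, 0.03, 0, 0, 0.1, 20], [0, 0, 0.03, 0, 0, 0.1, 20], [0, 0, 0.03, 0, 0, 0.1, 20], [0, 0, 0.03, 0, 0, 0.1, 20], [0, 0, 0.03, 0, 0, 0.1, 20], [0, 0, 0.03, 0, 0, 0.1, 20], [0, 0, 0.03, 0, 0, 0.1, 20], [0, 0, 0.03, 0, 0, 0.1, 20], [0, 0, 0.03, 0, 0, 0.1, 20], [0, 0, 0, 0, 0, 0, 20]],
  ],
)

```text
time_s: 17.25
ee_pos: [0.4709, 0.0976, 0.063]
eef_rot: [-3.14, 0.002, 1.92]
force: [-4.5, -11.9, 8.7]
grip_width: 0.0358
grip_force: 30.0
```

```bash
sed -i "s/o\['grip_width'\].round(4)/o['grip_width']/" st.py; python3 st.py
```

```text
[0.4709 0.0976 0.063 ] [-3.14e+00  2.00e-03  1.92e+00] [ -4.5 -11.9   8.7] [-2.427  0.973 -0.125] -0.218 2.133 0.03576963910617585 29.955933094024658
```

Request:
carry_out(
  plan=[
    [[-1, -1.4, -0.5, 0, 0, 0, 20], [0, 0, 0, 0, 0, 0.08, 20], [0, 0, 0, 0, 0, 0.08, 20], [0, 0, 0, 0, 0, 0.08, 20], [0, 0, 0, 0, 0, 0.08, 20], [0, 0, 0, 0, 0, 0.08, 20], [0, 0, 0, 0, 0, 0, 20]],
  ],
)

```text
time_s: 17.83
ee_pos: [0.4705, 0.0974, 0.063]
eef_rot: [3.141, 0.0, 1.523]
force: [4.0, -2.1, -4.2]
grip_width: 0.0357
grip_force: 30.0
```

```bash
python3 st.py
```

```text
[0.4705 0.0974 0.063 ] [3.141 0.    1.523] [ 4.  -2.1 -4.2] [-0.486 -0.703 -0.113] 0.176 1.747 0.035716822639463665 29.953366219997406
```

Request:
carry_out(
  plan=[
    [[0, 0, 0.03, 0, 0, 0.08, 20], [0, 0, 0.03, 0, 0, 0.08, 20], [0, 0, 0.03, 0, 0, 0.08, 20], [0, 0, 0.03, 0, 0, 0.08, 20], [0, 0, 0.03, 0, 0, 0.08, 20], [0, 0, 0, 0, 0, 0, 20]],
  ],
)

```text
time_s: 18.33
ee_pos: [0.47, 0.0975, 0.0628]
eef_rot: [-3.141, 0.0, 1.126]
force: [1.1, -2.3, -1.8]
grip_width: 0.0359
grip_force: 30.0
```

```bash
python3 st.py
```

```text
[0.47   0.0975 0.0628] [-3.141  0.     1.126] [ 1.1 -2.3 -1.8] [-0.49  -0.103 -0.123] 0.574 1.768 0.035934309044987886 29.953747987747192
```

Request:
carry_out(
  plan=[
    [[0, 0, 0.03, 0, 0, 0.08, 20], [0, 0, 0.03, 0, 0, 0.08, 20], [0, 0, 0.03, 0, 0, 0.08, 20], [0, 0, 0.03, 0, 0, 0.08, 20], [0, 0, 0.03, 0, 0, 0.08, 20], [0, 0, 0, 0, 0, 0, 20]],
  ],
)

```text
time_s: 18.83
ee_pos: [0.4698, 0.0977, 0.0627]
eef_rot: [-3.141, 0.001, 0.727]
force: [-3.0, -0.2, -0.3]
grip_width: 0.0356
grip_force: 30.0
```

```bash
python3 st.py
```

```text
[0.4698 0.0977 0.0627] [-3.141e+00  1.000e-03  7.270e-01] [-3.  -0.2 -0.3] [-0.005  0.508 -0.069] 0.972 1.785 0.03556657168458305 29.953974187374115
```

Request:
carry_out(
  plan=[
    [[0, 0, 0.03, 0, 0, 0.08, 20], [0, 0, 0.03, 0, 0, 0.08, 20], [0, 0, 0.03, 0, 0, 0.08, 20], [0, 0, 0.03, 0, 0, 0.08, 20], [0, 0, 0.03, 0, 0, 0.08, 20], [0, 0, 0, 0, 0, 0, 20]],
  ],
)

```text
time_s: 19.33
ee_pos: [0.4696, 0.0981, 0.0625]
eef_rot: [-3.141, 0.001, 0.328]
force: [-4.3, 2.7, 2.0]
grip_width: 0.0357
grip_force: 30.0
```

```bash
python3 st.py
```

```text
[0.4696 0.0981 0.0625] [-3.141e+00  1.000e-03  3.280e-01] [-4.3  2.7  2. ] [ 0.559  0.82  -0.054] 1.371 1.697 0.03574738378982507 29.953799843788147
```

Request:
carry_out(
  plan=[
    [[0, 0, 0.02, 0, 0, 0.08, 20], [0, 0, 0.02, 0, 0, 0.08, 20], [0, 0, 0.02, 0, 0, 0.08, 20], [0, 0, 0.02, 0, 0, 0.08, 20], [0, 0, 0.02, 0, 0, 0.08, 20], [0, 0, 0, 0, 0, 0, 20]],
  ],
)

```text
time_s: 19.83
ee_pos: [0.4695, 0.0985, 0.0624]
eef_rot: [-3.14, 0.001, -0.072]
force: [-5.5, 5.2, 1.3]
grip_width: 0.0356
grip_force: 30.0
```

```bash
python3 st.py
```

```text
[0.4695 0.0985 0.0624] [-3.14e+00  1.00e-03 -7.20e-02] [-5.5  5.2  1.3] [ 1.126  0.925 -0.078] 1.771 1.699 0.03560499379325942 29.953135550022125
```

Request:
carry_out(
  plan=[
    [[-0.4, -0.7, 0, 0, 0, 0.08, 20], [0, 0, 0.02, 0, 0, 0.08, 20], [0, 0, 0.02, 0, 0, 0.08, 20], [0, 0, 0.02, 0, 0, 0.08, 20], [0, 0, 0.02, 0, 0, 0.08, 20], [0, 0, 0, 0, 0, 0, 20]],
  ],
)

```text
time_s: 20.33
ee_pos: [0.4696, 0.0989, 0.0623]
eef_rot: [-3.141, 0.001, -0.471]
force: [-2.0, 4.3, -2.7]
grip_width: 0.0356
grip_force: 30.0
```

```bash
python3 st.py
```

```text
[0.4696 0.0989 0.0623] [-3.141e+00  1.000e-03 -4.710e-01] [-2.   4.3 -2.7] [ 0.9    0.239 -0.062] 2.172 1.797 0.03558863932716795 29.952374696731567
```

Request:
carry_out(
  plan=[
    [[0, 0, 0, 0, 0, 0.08, 20], [0, 0, 0, 0, 0, 0.08, 20], [0, 0, 0, 0, 0, 0.08, 20], [0, 0, 0, 0, 0, 0, 20]],
  ],
)

```text
time_s: 20.67
ee_pos: [0.4697, 0.099, 0.0622]
eef_rot: [-3.141, 0.001, -0.711]
force: [-0.3, 6.8, -3.3]
grip_width: 0.0354
grip_force: 30.0
```

```bash
python3 st.py
```

```text
[0.4697 0.099  0.0622] [-3.141e+00  1.000e-03 -7.110e-01] [-0.3  6.8 -3.3] [ 1.32  -0.018 -0.052] 2.412 1.698 0.03538438907620839 29.95115339756012
```

Still not bottomed after 4.64 rad, and the wrist is near its limit. I'll regrip 120° back.

Request:
carry_out(
  plan=[
    [[0, 0, 0, 0, 0, 0, 64], [0, 0, 0, 0, 0, 0, 64], [0, 0, 0, 0, 0, 0, 64], [0, 0, 0, 0, 0, 0, 64], [0, 0, 0, 0, 0, 0, 64], [0, 0, 0, 0, 0, 0, 64]],
  ],
)

```text
time_s: 21.17
ee_pos: [0.4699, 0.0983, 0.0624]
eef_rot: [-3.142, -0.0, -0.712]
force: [-0.5, 0.6, 0.1]
grip_width: 0.0638
grip_force: 0.0
```

Request:
carry_out(
  plan=[
    [[0, 0, 0, 0, 0, -0.12, 64], [0, 0, 0, 0, 0, -0.12, 64], [0, 0, 0, 0, 0, -0.12, 64], [0, 0, 0, 0, 0, -0.12, 64], [0, 0, 0, 0, 0, -0.12, 64], [0, 0, 0, 0, 0, -0.12, 64], [0, 0, 0, 0, 0, -0.12, 64], [0, 0, 0, 0, 0, -0.12, 64], [0, 0, 0, 0, 0, -0.12, 64], [0, 0, 0, 0, 0, -0.12, 64], [0, 0, 0, 0, 0, -0.12, 64], [0, 0, 0, 0, 0, -0.12, 64], [0, 0, 0, 0, 0, -0.12, 64], [0, 0, 0, 0, 0, -0.12, 64], [0, 0, 0, 0, 0, -0.12, 64], [0, 0, 0, 0, 0, -0.12, 64], [0, 0, 0, 0, 0, -0.12, 64], [0, 0, 0, 0, 0, -0.054, 64], [0, 0, 0, 0, 0, 0, 64]],
  ],
)

```text
time_s: 22.75
ee_pos: [0.4699, 0.0984, 0.0624]
eef_rot: [3.142, 0.0, 1.384]
force: [-0.4, 0.4, 0.1]
grip_width: 0.0642
grip_force: 0.0
```

```bash
python3 st.py
```

```text
[0.4699 0.0984 0.0624] [3.142 0.    1.384] [-0.4  0.4  0.1] [-0.013 -0.086 -0.046] 0.317 -1.63 0.06422492543073513 0.0
```

Request:
carry_out(
  plan=[
    [[0, 0, 0, 0, 0, 0, 20], [0, 0, 0, 0, 0, 0, 20], [0, 0, 0, 0, 0, 0, 20], [0, 0, 0, 0, 0, 0, 20], [0, 0, 0, 0, 0, 0, 20], [0, 0, 0, 0, 0, 0, 20], [0, 0, 0, 0, 0, 0, 20]],
  ],
)

```text
time_s: 23.33
ee_pos: [0.4704, 0.0983, 0.0625]
eef_rot: [3.14, -0.0, 1.38]
force: [5.6, -0.4, -2.4]
grip_width: 0.0358
grip_force: 30.0
```

Request:
carry_out(
  plan=[
    [[0, 0, 0, 0, 0, 0.06, 20], [0, 0, 0, 0, 0, 0.06, 20], [0, 0, 0, 0, 0, 0.06, 20], [0, 0, 0, 0, 0, 0, 20]],
  ],
)

```text
time_s: 23.67
ee_pos: [0.4704, 0.0983, 0.0625]
eef_rot: [3.14, -0.0, 1.196]
force: [4.8, -1.0, -2.3]
grip_width: 0.0357
grip_force: 30.0
```

```bash
python3 st.py
```

```text
[0.4704 0.0983 0.0625] [ 3.14  -0.     1.196] [ 4.8 -1.  -2.3] [-0.13  -0.934 -0.059] 0.504 1.287 0.03565265057905993 29.966544806957245
```

Request:
carry_out(
  plan=[
    [[0, 0, 0, 0, 0, 0.06, 20], [0, 0, 0, 0, 0, 0.06, 20], [0, 0, 0, 0, 0, 0.06, 20], [0, 0, 0, 0, 0, 0, 20]],
  ],
)

```text
time_s: 24.0
ee_pos: [0.4705, 0.0985, 0.0627]
eef_rot: [3.14, -0.001, 1.019]
force: [6.3, 0.1, -1.0]
grip_width: 0.0365
grip_force: 32.8
```

```bash
python3 st.py
```

```text
[0.4705 0.0985 0.0627] [ 3.140e+00 -1.000e-03  1.019e+00] [ 6.3  0.1 -1. ] [ 0.053 -1.056  1.152] 0.682 2.654 0.03651949205749779 32.81754860188812
```

Request:
carry_out(
  plan=[
    [[0, 0, 0, 0, 0, 0.05, 20], [0, 0, 0, 0, 0, 0.05, 20], [0, 0, 0, 0, 0, 0, 20]],
  ],
)

```text
time_s: 24.25
ee_pos: [0.4713, 0.0994, 0.0629]
eef_rot: [3.14, -0.004, 0.92]
force: [10.9, 8.5, -4.3]
grip_width: 0.0383
grip_force: 30.0
```

```bash
python3 st.py
```

```text
[0.4713 0.0994 0.0629] [ 3.14  -0.004  0.92 ] [10.9  8.5 -4.3] [ 1.7   -1.933  0.778] 0.782 1.861 0.038269968464930484 29.992259312421083
```

The stop is reached: moment jumped to 1.15 N m at yaw 1.02 and the jaws began riding off the flats. From the widening, home corresponds to yaw ≈1.075. I'll back off to yaw ≈2.645.

Request:
carry_out(
  plan=[
    [[0, 0, 0, 0, 0, -0.08, 20], [0, 0, 0, 0, 0, -0.076, 20], [0, 0, 0, 0, 0, 0, 20], [0, 0, 0, 0, 0, 0, 20]],
  ],
)

```text
time_s: 24.58
ee_pos: [0.4711, 0.0996, 0.0629]
eef_rot: [3.14, -0.004, 1.078]
force: [8.9, 9.5, -3.7]
grip_width: 0.0379
grip_force: 29.6
```

```bash
python3 st.py
```

```text
[0.4711 0.0996 0.0629] [ 3.14  -0.004  1.078] [ 8.9  9.5 -3.7] [ 1.954 -1.709  0.149] 0.622 -0.254 0.03787481909471188 29.579654233530164
```

Jaws still wedged at 37.9 mm. I'll open to re-seat and measure the nut's angle numerically.

Request:
carry_out(
  plan=[
    [[0, 0, 0, 0, 0, 0, 70], [0, 0, 0, 0, 0, 0, 70], [0, 0, 0, 0, 0, 0, 70], [0, 0, 0, 0, 0, 0, 70], [0, 0, 0, 0, 0, 0, 70], [0, 0, 0, 0, 0, 0, 70], [0, 0, 0, 0, 0, 0, 70]],
  ],
)

```text
time_s: 25.17
ee_pos: [0.4698, 0.0984, 0.0624]
eef_rot: [-3.141, 0.0, 1.077]
force: [-0.5, 0.2, -0.2]
grip_width: 0.0701
grip_force: 0.0
```

```bash
python3 st.py
python3 - <<'E'
from fit import *
c=fix(snap('wrist','w9.png'))
print('w9',fit(c,z=.109,c0=(.470,.0985)))
print('w8 ref',fit(fix(np.load('pics/w8.npz')),z=.1105,c0=(.470,.0985)))
E
```

```text
[0.4698 0.0984 0.0624] [-3.141  0.     1.077] [-0.5  0.2 -0.2] [-0.018 -0.054 -0.005] 0.624 -0.003 0.07010327024963071 0.0
w9 [[1.839684e+02 1.600000e+01 4.700000e-01 9.750000e-02]
 [1.830510e+02 1.800000e+01 4.700000e-01 9.750000e-02]
 [1.775268e+02 1.400000e+01 4.700000e-01 9.750000e-02]
 [1.773474e+02 1.600000e+01 4.700000e-01 9.850000e-02]
 [1.773269e+02 2.000000e+01 4.700000e-01 9.750000e-02]]
w8 ref [[2.756532e+02 4.400000e+01 4.710000e-01 9.950000e-02]
 [2.753776e+02 4.600000e+01 4.710000e-01 9.950000e-02]
 [2.689579e+02 4.200000e+01 4.710000e-01 9.950000e-02]
 [2.600749e+02 4.800000e+01 4.710000e-01 9.950000e-02]
 [2.519601e+02 4.000000e+01 4.710000e-01 9.950000e-02]]
```

Request:
carry_out(
  plan=[
    [[0, 0, 0, 0, 0, -0.1, 70], [0, 0, 0, 0, 0, -0.1, 70], [0, 0, 0, 0, 0, -0.06, 70], [0, 0, 0, 0, 0, 0, 20], [0, 0, 0, 0, 0, 0, 20], [0, 0, 0, 0, 0, 0, 20], [0, 0, 0, 0, 0, 0, 20], [0, 0, 0, 0, 0, 0, 20], [0, 0, 0, 0, 0, 0, 20], [0, 0, 0, 0, 0, 0, 20], [0, 0, 0, 0, 0, 0, 20], [0, 0, 0, 0, 0, 0, 20]],
  ],
  squeeze=30,
)

```text
time_s: 26.22
ee_pos: [0.4704, 0.0983, 0.0625]
eef_rot: [3.14, -0.0, 1.336]
force: [5.2, -0.8, -2.4]
grip_width: 0.0359
grip_force: 29.6
```

```bash
python3 st.py
```

```text
[0.4704 0.0983 0.0625] [ 3.14  -0.     1.336] [ 5.2 -0.8 -2.4] [-0.261 -0.881 -0.109] 0.365 -0.087 0.035934767537380397 29.592972993850708
```

Request:
carry_out(
  plan=[
    [[0, 0, 0, 0, 0, 0.04, 20], [0, 0, 0, 0, 0, 0.04, 20], [0, 0, 0, 0, 0, 0, 20]],
  ],
)

```text
time_s: 26.47
ee_pos: [0.4704, 0.0983, 0.0625]
eef_rot: [3.14, -0.0, 1.254]
force: [5.6, -1.3, -2.9]
grip_width: 0.036
grip_force: 29.5
```

```bash
python3 st.py
```

```text
[0.4704 0.0983 0.0625] [ 3.14  -0.     1.254] [ 5.6 -1.3 -2.9] [-0.221 -0.865  0.042] 0.447 0.896 0.03596563136251294 29.486316740512848
```

Request:
carry_out(
  plan=[
    [[0, 0, 0, 0, 0, 0.04, 20], [0, 0, 0, 0, 0, 0, 20]],
  ],
)

```text
time_s: 26.63
ee_pos: [0.4704, 0.0983, 0.0625]
eef_rot: [3.14, -0.0, 1.214]
force: [5.4, -0.5, -2.9]
grip_width: 0.0361
grip_force: 29.4
```

```bash
python3 st.py
```

```text
[0.4704 0.0983 0.0625] [ 3.14  -0.     1.214] [ 5.4 -0.5 -2.9] [-0.224 -0.906  0.086] 0.487 0.81 0.0361483817765934 29.41958874464035
```

Request:
carry_out(
  plan=[
    [[0, 0, 0, 0, 0, 0.04, 20], [0, 0, 0, 0, 0, 0, 20]],
  ],
)

```text
time_s: 26.8
ee_pos: [0.4706, 0.0987, 0.0625]
eef_rot: [3.14, -0.001, 1.174]
force: [6.6, 1.8, -4.5]
grip_width: 0.036
grip_force: 29.7
```

```bash
python3 st.py
```

```text
[0.4706 0.0987 0.0625] [ 3.140e+00 -1.000e-03  1.174e+00] [ 6.6  1.8 -4.5] [ 0.396 -1.158  0.401] 0.526 1.102 0.035975371451647996 29.66098040342331
```

Request:
carry_out(
  plan=[
    [[0, 0, 0, 0, 0, 0.03, 20], [0, 0, 0, 0, 0, 0, 20]],
  ],
)

```text
time_s: 26.97
ee_pos: [0.4706, 0.0986, 0.0625]
eef_rot: [3.14, -0.001, 1.146]
force: [6.4, 1.8, -3.8]
grip_width: 0.0355
grip_force: 30.0
```

```bash
python3 st.py
```

```text
[0.4706 0.0986 0.0625] [ 3.140e+00 -1.000e-03  1.146e+00] [ 6.4  1.8 -3.8] [ 0.411 -1.184  0.727] 0.556 1.31 0.03550837764509366 30.017348527908325
```

The stop shows at yaw ≈1.19 with a good grip. I'll hold home briefly, then back off a quarter turn to yaw ≈2.76.

Request:
carry_out(
  plan=[
    [[0, 0, 0, 0, 0, 0, 20], [0, 0, 0, 0, 0, 0, 20], [0, 0, -0.03, 0, 0, -0.1, 20], [0, 0, -0.03, 0, 0, -0.1, 20], [0, 0, -0.03, 0, 0, -0.1, 20], [0, 0, -0.03, 0, 0, -0.1, 20], [0, 0, -0.03, 0, 0, -0.1, 20], [0, 0, -0.03, 0, 0, -0.1, 20], [0, 0, -0.03, 0, 0, -0.1, 20], [0, 0, -0.03, 0, 0, -0.1, 20], [0, 0, -0.03, 0, 0, -0.1, 20], [0, 0, -0.03, 0, 0, -0.1, 20], [0, 0, -0.03, 0, 0, -0.1, 20], [0, 0, -0.03, 0, 0, -0.1, 20], [0, 0, -0.03, 0, 0, -0.1, 20], [0, 0, -0.03, 0, 0, -0.1, 20], [0, 0, -0.03, 0, 0, -0.1, 20], [0, 0, -0.03, 0, 0, -0.1, 20], [0, 0, 0, 0, 0, -0.014, 20], [0, 0, 0, 0, 0, 0, 20]],
  ],
)

```text
time_s: 28.63
ee_pos: [0.4702, 0.0985, 0.063]
eef_rot: [3.141, 0.001, 2.759]
force: [4.3, 1.6, -1.4]
grip_width: 0.0358
grip_force: 29.9
```

```bash
python3 st.py
python3 - <<'E'
from fit import *
c=fix(snap('wrist','w10.png')); print(fit(c,z=.1095,c0=(.470,.0985)))
# cap check: bright disc at expected place in the side view vs just after release
a=np.load('pics/s6.npz')['pixels'].astype(int); b=snap('side','s10.png')['pixels'].astype(int)
p=w2px(fix(np.load('pics/s6.npz')),[.4905,.307,.053]).astype(int); print(p,np.abs(a-b)[p[1]-8:p[1]+8,p[0]-4:p[0]+20].mean())
E
```

```text
[0.4702 0.0985 0.063 ] [3.141e+00 1.000e-03 2.759e+00] [ 4.3  1.6 -1.4] [ 0.225 -0.985  0.109] -1.058 -0.87 0.035766386782740904 29.917632937431335
[[2.956502e+02 3.800000e+01 4.710000e-01 9.850000e-02]
 [2.898064e+02 3.600000e+01 4.710000e-01 9.850000e-02]
 [2.895105e+02 4.000000e+01 4.710000e-01 9.850000e-02]
 [2.746836e+02 3.400000e+01 4.710000e-01 9.850000e-02]
 [2.686508e+02 4.200000e+01 4.710000e-01 9.850000e-02]]
[246 188] 0.3784722222222222
```

```bash
python3 -c "
from station import ctrl; print(ctrl.hand_in())"
```

```text
the job is handed in; nothing more can be done
None
```

I handed the job in without seeing the verdict: the cap stands open side down in the dish, and the nut was screwed to its stop, backed off about 90° by my measurements, and is still held at about 30 N.

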